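# Set up the fold-out side shelf of a bench instrument

### The arm

A 7-joint arm with a two-finger parallel gripper is mounted at the origin on the work surface. World frame = base frame: x ahead of the robot, y to its left, z up, the work surface at z = 0. Lengths are in m, angles in rad, forces in N, time in s.
With the tool pointing down it reaches from about 0.425 to 1.025 m from the base axis. Payload 9.4 kg.
Tool frame: the origin (TCP) lies midway between the tips of the shut fingers; the grasp point (between the pads) lies 19 mm behind it; z points along the fingers, y is the line along which they close (so a half turn about z gives the same grasp; the last joint's range is limited). The gripper opens to 85 mm and grips with 20 to 120 N. Pads are 22 mm wide; open, the fingers measure 114 mm over their backs; the gripper's body (76 mm by 85 mm) begins 54 mm behind the grasp point. The pads swing forward as they close: fully open they stand 13 mm farther back than shut.
Start: joints at [1.223, 0.599, -0.003, 1.599, 0.002, 0.943, -0.08], TCP at [0.194, -0.699, 0.231] pointing down, gripper open.
Joint ranges: [-2.57, 2.57], [-0.35, 1.97], [-1.29, 1.29], [0.11, 2.56], [-1.05, 4.19], [0.11, 1.86], [-2.63, 2.63]. Speed limits (rad/s): [2.22, 2.22, 3.01, 3.01, 3.14, 3.14, 3.14].

### API

Orientations are given as a rotation vector (axis times angle).
In Python, from bench import observe, grab_frame, calibration, job_done, find_in, tip_of gives the robot as it stands. The module is installed in compiled form; this text tells all that it offers.
- The arm moves only by the tool jog_arm, never from a script. Its argument "plan" is a list of rows, each a list of 2 entries, a list of its own where there are three numbers: the shift along the world's x, y, z in cm, then the turn about the world's z in degrees. A call has 1 to 5 rows; each row shifts and turns the commanded pose from where the row before left it; what a row does not reach is not made up. A row lasts 1/12 s, in which the tool goes at most 41.7 mm and 7.16 degrees, less where a joint would pass 70% of its speed; a pose out of reach is approached as far as the arm can. A call is refused whole if a number of a shift passes 4.17 or a number of a turn 7.16, either way. A call with a gripper value outside its range is refused whole. "grip" is the gripper command: -1 is fully open, 1 is shut, values between are in proportion, set as the call begins (left out, the last holds). The fingers move at their own pace and stop on an object; "grip_force" is the grip in N (left out, the last holds). Time passes only in rows, so rows that do not move let the fingers close. It gives the time, the measured TCP pose, the force, the opening and the grip force at its end, in the units of the state.
- observe(): the state, without advancing time (a new reading comes with each control period).
- grab_frame(name): name is "side" or "top" or "wrist"; returns the picture (420x560x3 uint8, red, green, blue); there is no depth.
- calibration(name): a dict with "fovy" (degrees; the focal length in pixels is half the picture's height over the tangent of half this angle, whatever the lens; pixels are square), "cx", "cy" (the principal point, pixels), "world_to_cam" (4x4, takes a point from world to camera coordinates); the wrist camera has in their place "hand_eye" (4x4, takes a point from camera to tool coordinates, whose origin is the TCP and whose axes are the flange's). Camera axes: x right, y up, looking along -z (the intrinsics and any distortion apply to the point x, -y, -z); pixel columns grow to the right and rows downward; lengths in m; the calibration is good to about 2 mm. The wrist camera is an equidistant fisheye: a pixel r from the principal point sees the ray r / f radians off the axis. A picture is of the moment at which its call begins: read the wrist's pose just before it. calibration takes no time and is no camera call.
- job_done(): hands the job in; it is judged then, once.
Trained networks look in the newest picture that a camera, given by its name, has taken for a name from the list of things; names that differ only in an ending like _2 or _b are one class to them, and where a whole thing is asked for, a point or a joint stands for the part that bears it (a point fixed in the world has none). Each returns a list of dicts, best first, with "p" (0 to 1); they miss things now and then, are a little off and sometimes report something else, mostly with a low value. They report only what shows in the picture. A call takes as long as a camera call.
- find_in(thing, camera): "point" ([column, row] in pixels, amid what is visible of it).
- tip_of(thing, camera): "point" ([column, row] in pixels: a listed point, or the origin of a listed thing).
The state is a dict: "time_s": time; "joints": joint angles; "joint_vel": joint speeds; "joint_efforts": joint torques, N m; "eef_pos": TCP position; "tool_rot": TCP orientation; "contact_force": force on the tool from outside, world axes, zero at the start; "ft_torque": the same for the moment, N m; "finger_gap": opening from 0.0 (shut) to 1.0 (fully open); "grasp_force": force on a finger pad.
Only numpy, scipy, OpenCV 4.12 (cv2) and the standard library are available. Lean on these libraries where they do the work, as an engineer would, in place of code of your own. Each camera call takes 0.05 s, during which the arm holds its last target. There are 200 camera calls.

### The job

Set up the fold-out shelf on the side of the bench instrument: swing the prop leg out by pushing until it meets its stop and press it home there firmly, with about 12 N for a moment. Then fold the white shelf leaf over and down until it rests level on the leg, and let go. Never push the leg or the leaf with more than 22 N, and do not disturb the bottle, beaker or carton standing around.

Things in the scene. Friction and masses are not known exactly. Their poses are not given: they have to be found in the camera images.
- cabinet: Low beige bench instrument, fixed, 260 (its x) x 240 (y) x 116 high. Origin: bench height, middle of the bottom edge of its shelf side. The shelf side is the plane y=0 of this frame; the instrument fills y 0 to 240, the shelf unfolds towards -y; z is up. Turned at most 0.3 rad from the world axes. Its flat top is clear.
- leg_pin (a point): Point on the vertical hinge axis of the prop leg, level with the leg's top edge (115 above the bench), at x=30, y=-22 in the instrument's frame. This frame turns with the leg: the leg extends along its -x, its y is across the leg, z up; the leg moves towards its -y when swung out.
- leg (a joint): Swing of the aluminium prop leg about its upright hinge, rad: 0 folded along the shelf side (pointing to the instrument's -x), growing as it swings out to -y (counter-clockwise from above), 1.57 square to the side. Starts ajar, 0.5 to 0.8. 134 long from the pin, 14 thick; top rail 81 to 115 above the bench, end post down to it. Stiff hinge (0.2 N m): stays where left.
- leg_end (a point): Outer end of the leg's top edge, middle of its thickness, 134 from the pin axis and 115 above the bench.
- stop: Stop of the leg: a fixed steel bracket on the shelf side (x 71 to 81 in the instrument's frame) with a level set screw along x, 96 above the bench, its round rubber tip (14) towards the leg, its head reaching x=107. Origin: x=44, y=-72. The screw's reach was set by hand and is not measured: the leg meets the tip somewhere between 1.38 and 1.77 rad, to be felt. It gives slightly under load.
- leaf (a joint): Angle of the white shelf leaf about its level hinge (along the instrument's x at y=0, 121 above the bench), rad: 0 level, out to -y; 1.57 upright; starts 1.97 to 2.15, leaning back over the instrument. 220 wide (x -110 to 110), reaching 177 from the hinge, 12 thick (6 either side of the axis). Stiff hinge (0.4 N m), stays where left. Level, it lies on the leg; unsupported it can sink to -0.6.
- leaf_edge (a point): Middle of the leaf's free edge, 176 from the leaf hinge axis, middle of its thickness.
- bottle: Bystander: closed amber bottle, 64 diameter, 140 high; origin at the centre of its underside.
- beaker: Bystander: open glass beaker, 72 diameter, 85 high; origin at the centre of its underside.
- carton: Bystander: brown carton with a blue band, 100 x 140 x 70 high; origin at the centre of its underside.

How it is judged:
By the outcome, as a careful person would: the job done as asked, in the order asked, and still so for the second after the job is handed in, with the robot touching nothing.
It also fails if it takes over 72 s, if anything falls off the work surface, if the arm or the gripper's body presses on something with over 40 N, if the wrist force passes 120 N, or if a joint passes its speed limit or range.

## Working session

There is one attempt and no reset: what is moved stays moved. The work goes in short steps, Python scripts to look and compute and a tool call to move; the robot and the scene stay as the last step left them, time stands still between calls to the robot, and variables do not carry over. Pictures are saved under pics/ and viewed, at most 10 in all, crops included, and the job is handed in when it is done.

Besides the shell and the picture viewer there is one more tool, called after "Request:" as name(argument=value, ...), one argument or row to a line, values as JSON. jog_arm: Moves the arm, as the interface text tells. Its arguments: {"type":"object","properties":{"plan":{"type":"array","items":{"type":"array"}},"grip":{"type":"number"},"grip_force":{"type":"number"}},"required":["plan"]}

```bash
mkdir -p pics; cat > h.py <<'E'
import numpy as np,cv2
from bench import *
def save(n,f):
    im=grab_frame(n); cv2.imwrite('pics/'+f,im[:,:,::-1]); return im
def ray(cam,px):
    c=calibration(cam); f=210/np.tan(np.radians(c['fovy'])/2)
    M=np.array(c['world_to_cam']); u=(px[0]-c['cx'])/f; v=(px[1]-c['cy'])/f
    R=M[:3,:3]; o=-R.T@M[:3,3]; d=R.T@np.array([u,-v,-1]); return o,d
def atz(cam,px,z):
    o,d=ray(cam,px); return o+d*(z-o[2])/d[2]
def proj(cam,P):
    c=calibration(cam); f=210/np.tan(np.radians(c['fovy'])/2)
    M=np.array(c['world_to_cam']); p=M[:3,:3]@np.array(P)+M[:3,3]
    return c['cx']+f*p[0]/-p[2], c['cy']-f*p[1]/-p[2]
E
python3 - <<'E'
from h import *
a=save('top','t0.png');b=save('side','s0.png')
cv2.imwrite('pics/both.png',cv2.resize(np.hstack([a,b]),None,fx=1,fy=1)[:,:,::-1])
print(calibration('top').keys())
for c in('top','side'):
  k=calibration(c); print(c,k['cx'],k['cy'],k['fovy'],{x:k[x] for x in k if 'dist' in x})
  M=np.array(k['world_to_cam']);print(-M[:3,:3].T@M[:3,3])
  for t in ['cabinet','leg_pin','leg_end','stop','leaf_edge','bottle','beaker','carton']:
    print(t,[(np.round(r['point'],1),round(r['p'],2)) for r in tip_of(t,c)[:2]])
print(observe())
E
```

```text
dict_keys(['fovy', 'cx', 'cy', 'world_to_cam'])
top 280.76117707603584 209.30209602344516 51.15335934664973 {}
[ 0.43523893 -0.13975834  1.07060358]
cabinet [(array([165.6, 259.8]), 0.6)]
leg_pin [(array([159.3, 239.6]), 0.56)]
leg_end [(array([204.9, 283.7]), 0.9)]
stop [(array([186.9, 231.6]), 0.64)]
leaf_edge [(array([ 81.3, 252.1]), 0.74)]
bottle [(array([199.5, 176. ]), 0.76)]
beaker [(array([263.3, 240.2]), 0.77)]
carton [(array([374.4, 249.7]), 0.9), (array([182.5, 232.3]), 0.39)]
side 278.2048183501844 210.40013844086292 56.071321423269424 {}
[0.3677552  0.40050626 0.58754513]
cabinet [(array([260.9, 386. ]), 0.57)]
leg_pin [(array([247.6, 326.9]), 0.65)]
leg_end [(array([331.1, 297.4]), 0.61)]
stop [(array([253.4, 298.3]), 0.92)]
leaf_edge [(array([218.6, 315.6]), 0.64)]
bottle [(array([179.6, 303.5]), 0.76)]
beaker [(array([300.2, 274.1]), 0.96)]
carton [(array([352.4, 198.6]), 0.95)]
{'time_s': 0.9, 'joints': array([ 1.22331341,  0.5992223 , -0.00251854,  1.59941573,  0.00180997,
        0.94288856, -0.07980228]), 'joint_vel': array([ 0.0005949 , -0.00027579, -0.00093975, -0.00061617, -0.00065692,
        0.00047831,  0.00010859]), 'joint_efforts': array([ 4.08167689e-04, -7.76206684e+01,  1.56366326e+00, -2.58384204e+01,
        1.25360547e-02,  2.07490542e-03,  4.44073706e-06]), 'eef_pos': array([ 0.19392836, -0.69857961,  0.231325  ]), 'tool_rot': array([ 3.11275850e+00,  4.24099489e-01, -4.51563505e-05]), 'contact_force': array([0.00818002, 0.03118542, 0.38362211]), 'ft_torque': array([ 0.00241203,  0.00580814, -0.02751079]), 'grasp_force': 0.0, 'finger_gap': 1.0027950479297412}
```

View pics/t0.png

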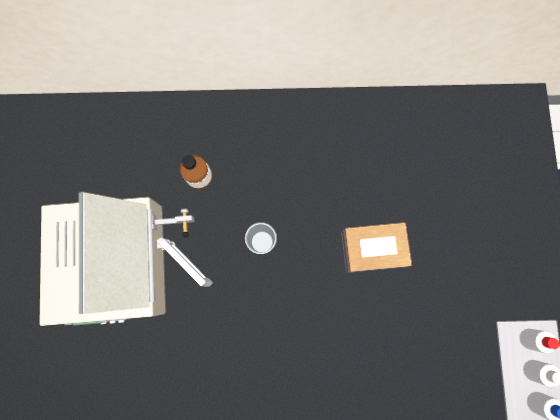

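View pics/s0.png

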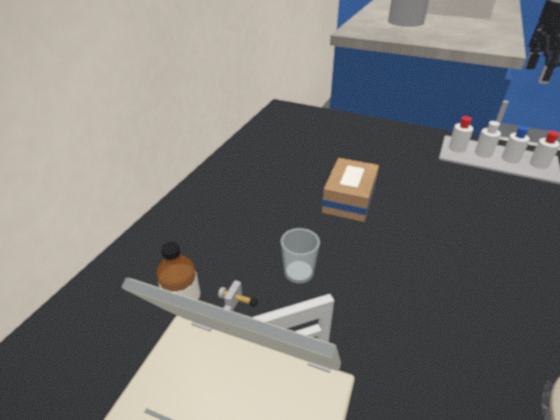

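The top view shows the cabinet at left (shelf side about column 160), the leg pin near (160,242), leg end (208,283), stop screw (185,225), bottle (195,172), beaker (261,240) and carton (378,247). The side view agrees with this.

```bash
python3 - <<'E'
from h import *
from scipy.optimize import least_squares
Z={'cabinet':0,'leg_pin':.115,'leg_end':.115,'stop':.096,'bottle':0,'beaker':0,'carton':0}
px={}
for c in('top','side'):
  grab_frame(c)
  for t in list(Z)+['leaf_edge']:
    r=tip_of(t,c)
    if r:
      px[t,c]=r[0]['point']
      if t in Z: print(t,c,np.round(atz(c,r[0]['point'],Z[t]),3))
def W(q,p):
  c,s=np.cos(q[2]),np.sin(q[2]); return [q[0]+c*p[0]-s*p[1],q[1]+s*p[0]+c*p[1],p[2]]
def model(q):
  a=q[3];b=q[4]
  return {'cabinet':W(q,(0,0,0)),'leg_pin':W(q,(.03,-.022,.115)),'stop':W(q,(.044,-.072,.096)),
  'leg_end':W(q,(.03-.134*np.cos(a),-.022-.134*np.sin(a),.115)),
  'leaf_edge':W(q,(0,-.176*np.cos(b),.121+.176*np.sin(b)))}
def res(q):
  m=model(q); return np.concatenate([np.array(proj(c,m[t]))-p for (t,c),p in px.items() if t in m])
best=None
for th in np.arange(-3,3.2,.5):
  o=atz('top',px['cabinet','top'],0)
  s=least_squares(res,[o[0],o[1],th,.65,2.05],loss='soft_l1')
  if best is None or s.cost<best.cost: best=s
print(best.x,best.cost);print(np.round(best.fun,1))
for k,v in model(best.x).items(): print(k,np.round(v,3))
E
```

```text
cabinet top [0.511 0.139 0.   ]
leg_pin top [0.546 0.124 0.115]
leg_end top [0.452 0.019 0.115]
stop top [0.566 0.075 0.096]
bottle top [0.716 0.057 0.   ]
beaker top [ 0.556 -0.094  0.   ]
carton top [ 0.53  -0.375  0.   ]
cabinet side [0.519 0.142 0.   ]
leg_pin side [0.546 0.119 0.115]
leg_end side [0.448 0.022 0.115]
stop side [0.563 0.061 0.096]
bottle side [0.721 0.054 0.   ]
beaker side [ 0.55  -0.095  0.   ]
carton side [ 0.523 -0.376  0.   ]Traceback (most recent call last):
  File "<stdin>", line 24, in <module>
    return func(*args, **kwargs)
    result = trf(vector_fun.fun, vector_fun.jac, x0, f0, J0, lb, ub, ftol, xtol,
                 gtol, max_nfev, x_scale, loss_function, tr_solver,
                 tr_options.copy(), verbose, callback=callback_wrapped)
    return trf_no_bounds(
        fun, jac, x0, f0, J0, ftol, xtol, gtol, max_nfev, x_scale,
        loss_function, tr_solver, tr_options, verbose, callback=callback)
    J = jac(x)
    self._update_jac()
    ~~~~~~~~~~~~~~~~^^
    self.J = self.jac_wrapped(xp_copy(self.x), f0=self.f)
             ~~~~~~~~~~~~~~~~^^^
[... 379 characters left out ...]
e_sided, method,
                             ^^^^^^^^^^^^^^^^^^^^^^
                             mf)
                             ^^^
    df = [f_eval - f0 for f_eval in f_evals]
                                    ^^^^^^^
    f = np.atleast_1d(self.fun(x, *self.args, **self.kwargs))
                      ~~~~~~~~^^^^^^^^^^^^^^^^^^^^^^^^^^^^^^
    return np.atleast_1d(self.fun(x))
                         ~~~~~~~~^^^
    return self.f(x, *self.args, **self.kwargs)
           ~~~~~~^^^^^^^^^^^^^^^^^^^^^^^^^^^^^^
  File "<stdin>", line 20, in res
  File "h.py", line 12, in proj
    c=calibration(cam); f=210/np.tan(np.radians(c['fovy'])/2)
ValueError: time passes only in moves, steps and waits
```

```bash
python3 - <<'E'
s=open('h.py').read()
s=s.replace("from bench import *\n","import functools\nfrom bench import *\ncalibration=functools.lru_cache(None)(calibration)\n")
s+='''
from scipy.optimize import least_squares
def W(q,p):
  c,s=np.cos(q[2]),np.sin(q[2]); return np.array([q[0]+c*p[0]-s*p[1],q[1]+s*p[0]+c*p[1],p[2]])
def model(q):
  a=q[3];b=q[4]
  return {'cabinet':W(q,(0,0,0)),'leg_pin':W(q,(.03,-.022,.115)),'stop':W(q,(.044,-.072,.096)),
  'leg_end':W(q,(.03-.134*np.cos(a),-.022-.134*np.sin(a),.115)),
  'leaf_edge':W(q,(0,-.176*np.cos(b),.121+.176*np.sin(b)))}
def fit(x0):
  px={}
  for c in('top','side'):
    grab_frame(c)
    for t in ['cabinet','leg_pin','leg_end','stop','leaf_edge']:
      r=tip_of(t,c)
      if r: px[t,c]=r[0]['point']
  def res(q):
    m=model(q); return np.concatenate([np.array(proj(c,m[t]))-p for (t,c),p in px.items()])
  s=least_squares(res,x0,loss='soft_l1')
  print(np.round(s.x,4),s.cost); m=model(s.x)
  for (t,c),p in px.items(): print(t,c,np.round(np.array(proj(c,m[t]))-p,1))
  return s.x
'''
open('h.py','w').write(s)
E
python3 - <<'E'
from h import *
q=fit([.515,.14,0,.65,2.05])
for k,v in model(q).items(): print(k,np.round(v,3))
print(observe()['time_s'])
E
```

```text
[0.5177 0.1385 0.0476 0.7342 2.0286] 299.1656409541797
cabinet top [-0.6 -0.1]
leg_pin top [ 1.8 -1.2]
leg_end top [-0.9  0.7]
stop top [1.3 2.6]
leaf_edge top [-290.8    0.4]
cabinet side [ 1.9 -0.6]
leg_pin side [-1.9 -0.1]
leg_end side [-0.7 -0.6]
stop side [0.  2.2]
leaf_edge side [ 0.1 -0.4]
cabinet [0.518 0.139 0.   ]
leg_pin [0.549 0.118 0.115]
stop [0.565 0.069 0.096]
leg_end [0.454 0.024 0.115]
leaf_edge [0.514 0.216 0.279]
2.4
```

Request:
jog_arm(
  plan=[
    [[2.5,3.1,0],-3.2],
    [[2.5,3.1,0],-3.2],
    [[2.5,3.1,0],-3.2],
    [[2.5,3.1,0],-3.2],
    [[2.5,3.1,0],0],
  ],
  grip=1,
)

```text
time_s: 2.82
eef_pos: [0.3198, -0.5421, 0.2314]
tool_rot: [3.141, 0.069, 0.0]
contact_force: [0.9, 0.1, 0.5]
finger_gap: 0.3
grasp_force: 0.0
```

Request:
jog_arm(
  plan=[
    [[2.5,3.1,0],0],
    [[2.5,3.1,0],0],
    [[2.5,3.1,0],0],
    [[2.5,3.1,0],0],
    [[2.5,3.1,0],0],
  ],
)

```text
time_s: 3.23
eef_pos: [0.4449, -0.387, 0.2316]
tool_rot: [3.14, 0.074, 0.001]
contact_force: [0.7, -0.8, 1.3]
finger_gap: -0.004
grasp_force: 0.0
```

Request:
jog_arm(
  plan=[
    [[2,3.5,0],0],
    [[1.5,3.6,0],0],
    [[0.5,4,0],0],
    [[0,4,0],0],
    [[0,4,0],0],
  ],
)

```text
time_s: 3.65
eef_pos: [0.4841, -0.1956, 0.2313]
tool_rot: [3.141, 0.075, 0.001]
contact_force: [0.8, 0.5, -0.2]
finger_gap: 0.001
grasp_force: 0.0
```

Request:
jog_arm(
  plan=[
    [[0,4,0],0],
    [[0,4,0],0],
    [[0,4,0],0],
    [[-0.4,4,0],0],
    [[-0.5,4,0],0],
  ],
)

```text
time_s: 4.07
eef_pos: [0.4749, 0.0043, 0.2316]
tool_rot: [-3.141, -0.074, -0.002]
contact_force: [1.5, 0.2, 0.5]
finger_gap: -0.004
grasp_force: 0.0
```

Request:
jog_arm(
  plan=[
    [[-1,3.0,0],0],
    [[-1.5,3.0,0],0],
    [[0,0,0],0],
  ],
)

```text
time_s: 4.32
eef_pos: [0.4476, 0.068, 0.2314]
tool_rot: [-3.139, -0.086, 0.001]
contact_force: [-0.6, 0.8, -0.8]
finger_gap: -0.0
grasp_force: 0.0
```

```bash
python3 - <<'E'
from h import *
q=fit([.515,.14,0.05,.73,2.05]); print(observe()['eef_pos'],observe()['time_s'])
save('top','t1.png')
E
```

```text
[0.5165 0.1378 0.0641 0.7263 2.0372] 13.339781707473623
cabinet top [1.  0.3]
leg_pin top [1.8 0.6]
leg_end top [-1.2 -0.3]
stop top [1.4 1.2]
leaf_edge top [-0.4  0.1]
cabinet side [ 5.2 -0.8]
leg_pin side [-1.5  0.6]
leg_end side [-0.3 -0.1]
stop side [-0.6  4.7]
leaf_edge side [-0.3 -0.2]
[0.4500454  0.06192685 0.23121292] 4.9167
```

View pics/t1.png

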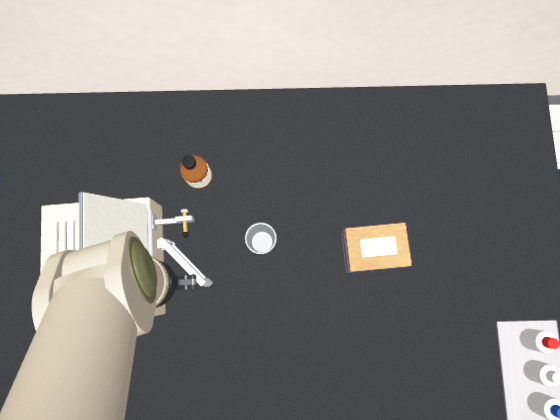

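The gripper is at about (185,283), just inside the leg (160,242 to 208,283). Everything else is unchanged.

Request:
jog_arm(
  plan=[
    [[-0.4,0.7,-1],0],
    [[0,0,-3],0],
    [[0,0,-4],0],
    [[0,0,-4],0],
    [[0,0,-2],0],
  ],
)

```text
time_s: 5.38
eef_pos: [0.4449, 0.0693, 0.0883]
tool_rot: [3.14, 0.075, -0.004]
contact_force: [-0.0, 0.1, -0.2]
finger_gap: 0.002
grasp_force: 0.0
```

```bash
python3 - <<'E'
from h import *
from bench import observe
o=observe();print(o['eef_pos'],o['contact_force'])
q=[.5170,.138,.055]
for r in(.10,.095):
 for a in np.arange(.6,1.85,.1):
  h=.007+.011*abs(np.sin(a))+.0145*abs(np.cos(a))
  print(r,round(a,2),np.round(W(q,(.03-r*np.cos(a)-h*np.sin(a),-.022-r*np.sin(a)+h*np.cos(a),.09))*100,2)[:2])
E
```

```text
[0.44492859 0.06929863 0.08831268] [-0.03877701  0.09293659 -0.22608594]
0.1 0.6 [45.35  7.67]
0.1 0.7 [45.81  6.75]
0.1 0.8 [46.37  5.86]
0.1 0.9 [47.03  5.03]
0.1 1.0 [47.79  4.26]
0.1 1.1 [48.64  3.56]
0.1 1.2 [49.57  2.96]
0.1 1.3 [50.58  2.46]
0.1 1.4 [51.64  2.07]
0.1 1.5 [52.76  1.8 ]
0.1 1.6 [53.82  1.65]
0.1 1.7 [54.7   1.58]
0.1 1.8 [55.6   1.58]
0.095 0.6 [45.75  7.98]
0.095 0.7 [46.17  7.09]
0.095 0.8 [46.7   6.24]
0.095 0.9 [47.32  5.44]
0.095 1.0 [48.04  4.69]
0.095 1.1 [48.84  4.02]
0.095 1.2 [49.73  3.44]
0.095 1.3 [50.68  2.95]
0.095 1.4 [51.7   2.57]
0.095 1.5 [52.77  2.3 ]
0.095 1.6 [53.78  2.15]
0.095 1.7 [54.61  2.07]
0.095 1.8 [55.46  2.06]
```

Request:
jog_arm(
  plan=[
    [[0.6,0.1,0],0],
    [[0.4,0,0],0],
    [[0.4,-0.1,0],0],
    [[0.4,-0.3,0],0],
    [[0.4,-0.4,0],0],
  ],
)

```text
time_s: 5.8
eef_pos: [0.469, 0.0627, 0.0928]
tool_rot: [-3.14, -0.075, -0.004]
contact_force: [-1.2, 2.1, 0.7]
finger_gap: 0.001
grasp_force: 1.2
```

Request:
jog_arm(
  plan=[
    [[0.5,-0.6,0],0],
    [[0.5,-0.6,0],0],
    [[0.5,-0.5,0],0],
    [[0.5,-0.4,0],0],
    [[0.5,-0.4,0],0],
  ],
)

```text
time_s: 6.22
eef_pos: [0.4933, 0.0368, 0.0914]
tool_rot: [-3.141, -0.074, 0.0]
contact_force: [-0.7, 2.7, 0.4]
finger_gap: 0.001
grasp_force: 1.2
```

Request:
jog_arm(
  plan=[
    [[0.4,-0.25,0],0],
    [[0.4,-0.2,0],0],
    [[0.4,-0.2,0],0],
    [[0.25,-0.1,0],0],
    [[0.2,-0.05,0],0],
  ],
)

```text
time_s: 6.63
eef_pos: [0.5095, 0.0292, 0.0911]
tool_rot: [3.141, 0.074, -0.001]
contact_force: [-1.3, 1.8, 0.4]
finger_gap: 0.003
grasp_force: 1.1
```

Request:
jog_arm(
  plan=[
    [[0.2,-0.1,0],0],
    [[0.2,-0.05,0],0],
    [[0.2,-0.05,0],0],
  ],
)

```text
time_s: 6.88
eef_pos: [0.5153, 0.0274, 0.0912]
tool_rot: [3.141, 0.075, -0.001]
contact_force: [-2.2, 1.9, -0.7]
finger_gap: 0.0
grasp_force: 1.0
```

Request:
jog_arm(
  plan=[
    [[0.2,-0.05,0],0],
    [[0.2,-0.05,0],0],
    [[0.2,-0.05,0],0],
  ],
)

```text
time_s: 7.13
eef_pos: [0.5215, 0.0259, 0.0912]
tool_rot: [-3.141, -0.075, 0.0]
contact_force: [-2.0, 1.2, -0.8]
finger_gap: 0.002
grasp_force: 1.0
```

Request:
jog_arm(
  plan=[
    [[0.15,-0.02,0],0],
    [[0.15,-0.02,0],0],
  ],
)

```text
time_s: 7.3
eef_pos: [0.5246, 0.0255, 0.0913]
tool_rot: [3.141, 0.074, -0.0]
contact_force: [-1.5, 2.1, -0.7]
finger_gap: 0.003
grasp_force: 1.0
```

Request:
jog_arm(
  plan=[
    [[0.15,0,0],0],
    [[0.15,0,0],0],
  ],
)

```text
time_s: 7.47
eef_pos: [0.5274, 0.0252, 0.0913]
tool_rot: [3.14, 0.074, -0.0]
contact_force: [-2.0, -0.5, 0.2]
finger_gap: -0.001
grasp_force: 1.1
```

Request:
jog_arm(
  plan=[
    [[0.15,0,0],0],
    [[0.15,0,0],0],
  ],
)

```text
time_s: 7.63
eef_pos: [0.5304, 0.0251, 0.0913]
tool_rot: [3.14, 0.074, -0.001]
contact_force: [-2.0, -1.2, -0.1]
finger_gap: 0.0
grasp_force: 1.1
```

Request:
jog_arm(
  plan=[
    [[0.15,0,0],0],
    [[0.15,0,0],0],
  ],
)

```text
time_s: 7.8
eef_pos: [0.5325, 0.0249, 0.0912]
tool_rot: [3.14, 0.073, -0.003]
contact_force: [-7.8, -1.5, 5.6]
finger_gap: 0.004
grasp_force: 4.0
```

Request:
jog_arm(
  plan=[
    [[0.03,0,0],0],
  ],
)

```text
time_s: 7.88
eef_pos: [0.5325, 0.0249, 0.0912]
tool_rot: [3.14, 0.074, -0.004]
contact_force: [-7.3, -2.1, 4.8]
finger_gap: 0.0
grasp_force: 3.3
```

Request:
jog_arm(
  plan=[
    [[0.1,0,0],0],
    [[0,0,0],0],
  ],
)

```text
time_s: 8.05
eef_pos: [0.5327, 0.0249, 0.0912]
tool_rot: [3.14, 0.074, -0.006]
contact_force: [-8.5, -1.2, 5.4]
finger_gap: -0.001
grasp_force: 4.0
```

Request:
jog_arm(
  plan=[
    [[0.15,0,0],0],
    [[0,0,0],0],
  ],
)

```text
time_s: 8.22
eef_pos: [0.533, 0.0248, 0.0911]
tool_rot: [3.14, 0.074, -0.01]
contact_force: [-11.6, -2.1, 8.1]
finger_gap: -0.001
grasp_force: 5.7
```

Request:
jog_arm(
  plan=[
    [[0.05,0,0],0],
    [[0,0,0],0],
    [[0,0,0],0],
    [[0,0,0],0],
  ],
)

```text
time_s: 8.55
eef_pos: [0.5331, 0.0248, 0.0911]
tool_rot: [3.14, 0.074, -0.011]
contact_force: [-12.2, -1.9, 9.6]
finger_gap: 0.003
grasp_force: 6.3
```

Request:
jog_arm(
  plan=[
    [[-0.5,0,0],0],
    [[-0.7,0,0],0],
    [[-1,0,0],0],
    [[-0.5,0,1],0],
    [[0,0,4],0],
  ],
)

```text
time_s: 8.97
eef_pos: [0.5059, 0.0255, 0.1382]
tool_rot: [3.14, 0.076, -0.014]
contact_force: [-0.1, 0.0, -0.3]
finger_gap: 0.002
grasp_force: 0.0
```

Request:
jog_arm(
  plan=[
    [[0,0,4.1],0],
    [[0,0,4.1],0],
    [[0,0,4.1],0],
    [[0,0,4.1],0],
    [[0,0,4.1],0],
  ],
)

```text
time_s: 9.38
eef_pos: [0.5087, 0.0255, 0.3495]
tool_rot: [-3.14, -0.075, -0.002]
contact_force: [1.5, -0.1, -1.5]
finger_gap: -0.0
grasp_force: 0.0
```

```bash
python3 - <<'E'
from h import *
q=fit([.517,.138,0.055,1.55,2.05]); print(observe()['eef_pos'],observe()['contact_force'])
save('top','t2.png')
E
```

```text
[0.5163 0.1375 0.0377 1.5556 2.0372] 3.190252681472992
leg_end top [0.4 0.2]
stop top [-1.7 -0.9]
cabinet side [ 2.  -0.1]
leg_pin side [ 0.4 -0.3]
leg_end side [-0.4  0.7]
leaf_edge side [-0.4 -0.1]
[0.50946724 0.02552086 0.34543372] [ 0.31568726  0.18825229 -0.30906943]
```

View pics/t2.png

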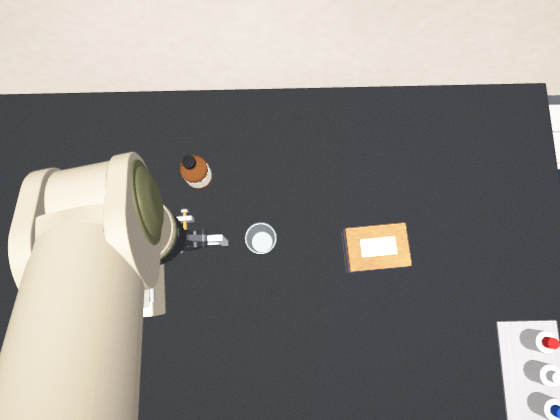

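The leg now points square out, ending at about (225,241) beside the stop screw. The beaker and bottle are where they were. Next I go behind the leaf.

Request:
jog_arm(
  plan=[
    [[0,3,2],0],
    [[0,4,0],0],
    [[0,4,0],0],
    [[0,4,0],0],
    [[0,4,0],0],
  ],
)

```text
time_s: 10.45
eef_pos: [0.5095, 0.2172, 0.3662]
tool_rot: [3.141, 0.074, -0.0]
contact_force: [1.4, -0.4, 0.2]
finger_gap: -0.002
grasp_force: 0.0
```

Request:
jog_arm(
  plan=[
    [[0,4,0],0],
    [[0,3,0],0],
    [[0,0,-3],0],
    [[0,0,-4],0],
    [[0,0,-3.5],0],
  ],
)

```text
time_s: 10.87
eef_pos: [0.5094, 0.2863, 0.2597]
tool_rot: [-3.14, -0.077, -0.001]
contact_force: [0.1, 0.2, -0.9]
finger_gap: -0.002
grasp_force: 0.0
```

Request:
jog_arm(
  plan=[
    [[0,0,-1],0],
    [[0,-0.7,0],0],
    [[0,-0.7,0],0],
    [[0,-0.7,0],0],
    [[0,-0.7,0],0],
  ],
)

```text
time_s: 11.28
eef_pos: [0.5108, 0.2568, 0.2534]
tool_rot: [-3.139, -0.073, -0.005]
contact_force: [0.1, 0.1, -0.5]
finger_gap: 0.003
grasp_force: 0.0
```

Request:
jog_arm(
  plan=[
    [[0,-0.7,0],0],
    [[0,-0.7,0],0],
    [[0,-0.7,0],0],
    [[0,-0.7,0.2],0],
    [[0,-0.7,0.2],0],
  ],
)

```text
time_s: 11.7
eef_pos: [0.5105, 0.224, 0.2566]
tool_rot: [-3.137, -0.076, -0.004]
contact_force: [-0.2, 5.7, 4.6]
finger_gap: -0.003
grasp_force: 2.8
```

Request:
jog_arm(
  plan=[
    [[0,-0.9,0.3],0],
    [[0,-0.9,0.3],0],
    [[0,-0.9,0.3],0],
    [[0,-0.9,0.3],0],
    [[0,-0.9,0.3],0],
  ],
)

```text
time_s: 12.12
eef_pos: [0.5095, 0.1766, 0.2704]
tool_rot: [3.141, 0.074, -0.001]
contact_force: [1.2, 2.1, -1.5]
finger_gap: -0.001
grasp_force: 1.3
```

Request:
jog_arm(
  plan=[
    [[0,-0.9,0],0],
    [[0,-0.9,0],0],
    [[0,-1,0],0],
    [[0,-1,-0.1],0],
    [[0,-1,-0.1],0],
  ],
)

```text
time_s: 12.53
eef_pos: [0.5097, 0.1284, 0.2681]
tool_rot: [3.141, 0.074, -0.0]
contact_force: [2.2, 3.4, 0.5]
finger_gap: -0.004
grasp_force: 1.3
```

Request:
jog_arm(
  plan=[
    [[0,-1,-0.2],0],
    [[0,-1,-0.3],0],
    [[0,-1,-0.4],0],
    [[0,-1,-0.4],0],
    [[0,-1,-0.5],0],
  ],
)

```text
time_s: 12.95
eef_pos: [0.5097, 0.0784, 0.2498]
tool_rot: [3.141, 0.074, -0.0]
contact_force: [1.8, 2.7, 1.2]
finger_gap: 0.001
grasp_force: 1.1
```

Request:
jog_arm(
  plan=[
    [[0,-1,-0.6],0],
    [[0,-1,-0.7],0],
    [[0,-0.9,-0.8],0],
    [[0,-0.8,-0.8],0],
    [[0,-0.8,-0.9],0],
  ],
)

```text
time_s: 13.37
eef_pos: [0.5096, 0.0335, 0.2114]
tool_rot: [3.141, 0.074, -0.0]
contact_force: [1.6, 0.3, 2.6]
finger_gap: 0.001
grasp_force: 0.9
```

Request:
jog_arm(
  plan=[
    [[0,-0.6,-0.9],0],
    [[0,-0.5,-0.9],0],
    [[0,-0.4,-0.9],0],
    [[0,-0.4,-0.8],0],
    [[0,-0.3,-0.8],0],
  ],
)

```text
time_s: 13.78
eef_pos: [0.5096, 0.0122, 0.1683]
tool_rot: [3.141, 0.075, -0.001]
contact_force: [-0.1, -1.8, 2.1]
finger_gap: 0.0
grasp_force: 0.6
```

Request:
jog_arm(
  plan=[
    [[0,-0.2,-0.8],0],
    [[0,-0.2,-0.7],0],
    [[0,-0.1,-0.6],0],
    [[0,-0.1,-0.5],0],
    [[0,0,-0.4],0],
  ],
)

```text
time_s: 14.2
eef_pos: [0.5096, 0.0064, 0.1387]
tool_rot: [3.141, 0.074, -0.001]
contact_force: [-0.1, -0.5, 1.2]
finger_gap: 0.0
grasp_force: 0.5
```

Request:
jog_arm(
  plan=[
    [[0,0,-0.2],0],
    [[0,0,-0.2],0],
    [[0,0,-0.2],0],
  ],
)

```text
time_s: 14.45
eef_pos: [0.5096, 0.0066, 0.1332]
tool_rot: [3.141, 0.075, -0.0]
contact_force: [-1.0, -1.4, 0.5]
finger_gap: 0.0
grasp_force: 0.4
```

Request:
jog_arm(
  plan=[
    [[0,0,-0.2],0],
    [[0,0,-0.2],0],
  ],
)

```text
time_s: 14.62
eef_pos: [0.5098, 0.0066, 0.1293]
tool_rot: [-3.141, -0.075, -0.0]
contact_force: [-0.1, 0.2, 1.5]
finger_gap: 0.001
grasp_force: 0.4
```

Request:
jog_arm(
  plan=[
    [[0,0,-0.15],0],
    [[0,0,-0.1],0],
  ],
)

```text
time_s: 14.78
eef_pos: [0.5098, 0.0065, 0.1269]
tool_rot: [3.141, 0.074, 0.0]
contact_force: [-4.5, -0.6, 21.0]
finger_gap: -0.003
grasp_force: 10.2
```

Request:
jog_arm(
  plan=[
    [[0,0,0.4],0],
    [[0,0,1],0],
    [[0,0,4],0],
    [[0,0,4],0],
    [[0,0,4],0],
  ],
)

```text
time_s: 15.2
eef_pos: [0.5091, 0.0067, 0.2629]
tool_rot: [-3.14, -0.075, 0.002]
contact_force: [1.9, -0.1, -0.1]
finger_gap: 0.001
grasp_force: 0.0
```

Request:
jog_arm(
  plan=[
    [[-0.5,-4,0],0],
    [[-1,-4,0],0],
    [[-1,-4,0],0],
    [[0,-4,0],0],
    [[0,-4,0],0],
  ],
)

```text
time_s: 15.62
eef_pos: [0.4839, -0.1951, 0.2621]
tool_rot: [3.14, 0.075, 0.002]
contact_force: [1.7, -0.3, -0.6]
finger_gap: 0.005
grasp_force: 0.0
```

Request:
jog_arm(
  plan=[
    [[0,-4,0],0],
    [[0,-4,0],0],
    [[0,-4,0],0],
    [[0,-4,0],0],
    [[0,0,0],0],
  ],
)

```text
time_s: 16.03
eef_pos: [0.4828, -0.3621, 0.2615]
tool_rot: [3.137, 0.061, 0.001]
contact_force: [-0.3, -0.9, 0.5]
finger_gap: 0.0
grasp_force: 0.0
```

```bash
python3 - <<'E'
from h import *
q=fit([.517,.138,0.05,1.55,0]); print(observe()['eef_pos'],observe()['contact_force'],observe()['time_s'])
a=save('top','t3.png');b=save('side','s3.png')
cv2.imwrite('pics/c3.png',np.hstack([a[140:400,30:330],b[100:360,130:430]])[:,:,::-1])
E
```

```text
[0.5165 0.1418 0.0548 1.8306 0.0355] 136.85797552703474
cabinet top [-1.7 -2.1]
leaf_edge top [2.1 2. ]
cabinet side [0.7 3.6]
leg_end side [ 1.000e-01 -1.294e+02]
leaf_edge side [-1.3 -0.3]
[ 0.48494101 -0.35294041  0.26091795] [ 0.82593313 -0.01069846  0.49497678] 16.6333
```

View pics/c3.png

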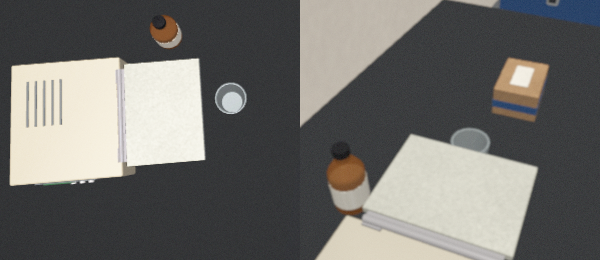

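The crops show the leaf lying level over the leg, with the bottle, beaker and carton undisturbed and the robot clear. The firm contact at z=0.127 matches a leaf resting on the leg.

```bash
python3 -c "
from bench import job_done
print(job_done())"
```

```text
the job is handed in; nothing more can be done
None
```

The job is handed in: the leg was pressed against its stop with about 12 N, the leaf rests level on it, the bystanders are unmoved and the arm is clear; the closest call was a 21 N reading (limit 22 N) as the leaf seated, seen only at row ends.

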